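# Chock the paint bottles in the sloping rack

## Robot

A 6-joint arm with a two-finger parallel gripper is mounted at the origin on a cart in front of the work surface, level with it; the furniture and walls round the work are solid. World frame = base frame: x ahead of the robot, y to its left, z up, the work surface at z = 0. Lengths are in mm, angles in rad, forces in N, time in s.
With the tool pointing down it reaches from about 200 to 875 mm from the base axis. Payload 3.4 kg.
Tool frame: the origin (TCP) lies midway between the tips of the shut fingers; the grasp point (between the pads) lies 19 mm behind it; z points along the fingers, y is the line along which they close (so a half turn about z gives the same grasp; the last joint's range is limited). The gripper opens to 94 mm and grips with 3 to 60 N. Pads are 16 mm wide; open, the fingers measure 119 mm over their backs; the gripper's body (75 mm by 177 mm) begins 78 mm behind the grasp point.
Start: joints at [1.026, 0.276, 1.505, -0, 1.361, -0.121], TCP at [236.477, 524.16, 205.493] pointing down, gripper open.
Joint ranges: [-2.89, 2.89], [-0.75, 2.08], [0.22, 2.7], [-1.18, 4.32], [0.11, 2.71], [-2.7, 2.7]. Speed limits (rad/s): [2.57, 2.57, 3.14, 3.14, 3.14, 3.14].

## Interface

Orientations are given as a unit quaternion [x, y, z, w].
In Python, from rig import robot gives the robot as it stands. The module is installed in compiled form; this text tells all that it offers.
- The arm moves only by the tool step_arm, never from a script. Its argument "steps" is a list of rows, each a list of 3 entries, a list of its own where there are three numbers: the shift along the world's x, y, z in m, then the turn, a rotation vector about the world's x, y, z in degrees, then the opening in per cent of the stroke, from 0 (shut) to 100 (fully open). In form: [[[tx, ty, tz], [rx, ry, rz], jaw], ...]. A call has exactly 5 rows; each row shifts and turns the commanded pose from where the row before left it; what a row does not reach is not made up. A row lasts 1/8 s, in which the tool goes at most 62.5 mm and 10.7 degrees, less where a joint would pass 70% of its speed; a pose out of reach is approached as far as the arm can. A call is refused whole if a number of a shift passes 0.0625 or a number of a turn 10.7, either way. A call with a gripper value outside its range is refused whole. The fingers move at their own pace and stop on an object; the grip force is fixed at half the most. Time passes only in rows, so rows that do not move let the fingers close, or fill a call up. It gives the time, the measured TCP pose, the force, the opening and the grip force at its end, in the units of the state.
- robot.get_obs(): the state, without advancing time (a new reading comes with each control period).
- robot.grab_frame(name): name is "scene" or "top" or "wrist"; returns a dict with "pixels" (420x560x3 uint8, red, green, blue), "intrinsics" (3x3 intrinsics, pixels), "rvec" (rotation vector, rad) and "tvec" (3), from world to camera coordinates, as OpenCV has them; the wrist camera has in their place "hand_eye" (4x4, takes a point from camera to tool coordinates, whose origin is the TCP and whose axes are the flange's). Camera axes: x right, y down, z forward; pixel columns grow to the right and rows downward; lengths in mm; the calibration is good to about 2 mm. A picture is of the moment at which its call begins: read the wrist's pose just before it. There is no depth.
- robot.close_job(): hands the job in; it is judged then, once.
The state is a dict: "time": time; "joints": joint angles; "dq": joint speeds; "joint_torque": joint torques, N m; "ee_pos": TCP position; "tool_rot": TCP orientation; "contact_force": force on the tool from outside, world axes, zero at the start; "moment": the same for the moment, N m; "width": finger opening in mm; "grip_force": force on a finger pad.
Only numpy, scipy, OpenCV 4.12 (cv2) and the standard library are available. Lean on these libraries where they do the work, as an engineer would, in place of code of your own. Each camera call takes 0.05 s, during which the arm holds its last target. There are 200 camera calls.

## Task

The paint bottles on the sloping wooden rack have rolled apart. Lay the third bottle, which is on the table, in the rack beside the other two, cap uphill like theirs and its foot down at the front lip, and roll all three up against the rack's left side cheek (left as the robot sees it) so that they lie touching. Then wedge the wooden chock into the space between the last bottle and the right cheek, its rubber-faced sloping side against the bottle, its front end at the lip and its underside right down flat on the bed, so that the row cannot roll apart when the rack is carried; leave the glass bowl and the bottles standing behind where they are.

Things in the scene. Friction and masses are not known exactly. Their poses are not given: they have to be found in the camera images.
- rack: light-wood bottle rack, fixed on the table, 141 mm deep, 234 wide, 112 high at the back; two side cheeks, 12 mm thick, carry a bed that slopes up by 30 degrees away from the robot. Origin under its middle at table height, x points level to its high back, y to its left cheek, z up.
- bed: the rack's cork-lined bed, 115 mm up the slope, 210 wide between the cheeks, which stand 34 mm above it; front lip 10 mm thick, 22 high. Frame tilted with it: origin on its surface, mid-width, at the lip's inner face; x up the slope, y to the left cheek (inner faces at y = +-105 mm), z square out. Bottles at home: x 42.5, z 25, closed up to the left cheek y 80, 30, -20 mm.
- bottle_a: white paint bottle, blank brown label, black cap: body 50 mm across, straight for 85 mm, then shoulder and 29 mm cap; 130 mm long, about 0.2 kg. Origin on its axis 42.5 mm from the foot (25 mm above what it lies on), x along it to the cap, y and z turn as it rolls. At first on the bed, foot at the lip, the one nearer the left cheek.
- bottle_b: white paint bottle, blank brown label, black cap: body 50 mm across, straight for 85 mm, then shoulder and 29 mm cap; 130 mm long, about 0.2 kg. Origin on its axis 42.5 mm from the foot (25 mm above what it lies on), x along it to the cap, y and z turn as it rolls. At first on the bed, foot at the lip, right of bottle_a, not touching.
- bottle_c: white paint bottle, blank brown label, black cap: body 50 mm across, straight for 85 mm, then shoulder and 29 mm cap; 130 mm long, about 0.2 kg. Origin on its axis 42.5 mm from the foot (25 mm above what it lies on), x along it to the cap, y and z turn as it rolls. At first lying on the table at one side of the rack, cap roughly away from the robot; it can roll.
- bottle_a_cap (a point): middle of the end of bottle_a's cap, 87.5 mm from the bottle's origin along its x axis
- bottle_b_cap (a point): middle of the end of bottle_b's cap, 87.5 mm from the bottle's origin along its x axis
- bottle_c_cap (a point): middle of the end of bottle_c's cap, 87.5 mm from the bottle's origin along its x axis
- chock: darker wooden chock, 90 mm long (x), underside 51 mm wide (y), body 46 high, 60 wide at the top as its rubber-faced +y side leans out 12 degrees; -y side square; about 0.2 kg. Origin mid-underside. Starts upright on the table beside the rack, x roughly away from the robot: the right way round. Home: bed x 45, y -79.7, z 0; a closed row leaves it 3.5 mm of play, an open one jams it.
- chock_grip (a point): middle of the chock's grip rib, a wooden rib 22 mm thick (along the chock's y), 64 mm long (x), from 46 to 79 mm above the underside; this point is at x 0, y 4, z 62 mm in the chock's frame.
- glass_bowl: small fluted glass bowl, 86 mm across and 44 mm high, loose on the table behind the rack; origin under its middle. A bystander.
- medium_bottle: standing white bottle with black label and cap, 43 x 59 mm and 107 mm high, loose behind the rack; origin under its middle. A bystander.
- ink_bottle: standing ink bottle with a dropper, 40 mm across and 70 mm high, loose to the left behind the rack; origin under its middle. A bystander.
Mind the look-alikes: they are no part of the job. Leave any pink look-alike of the bottle_a alone.

How it is judged (in metres and radians):
On the way:
1. all three bottles lie on the rack's bed, caps uphill, closed up to the left cheek (x of bottle_a in the frame of bed between 0.035 and 0.058 m and z of bottle_a in the frame of bed between 0.02 and 0.03 m and angle between the x axis of each of bottle_a, bottle_b, bottle_c and the x axis of bed, either way round below 0.1 rad and x of each of bottle_a_cap, bottle_b_cap, bottle_c_cap in the frame of bed above 0.115 m and y of bottle_a in the frame of bed between -0.026 and 0.084 m and x of bottle_b in the frame of bed between 0.035 and 0.058 m and z of bottle_b in the frame of bed between 0.02 and 0.03 m and y of bottle_b in the frame of bed between -0.026 and 0.084 m and x of bottle_c in the frame of bed between 0.035 and 0.058 m and z of bottle_c in the frame of bed between 0.02 and 0.03 m and y of bottle_c in the frame of bed between -0.026 and 0.084 m), for 0.2 s.
At the end, for the whole second after the job is handed in: Three bottles lie still on the bed, caps uphill, feet within 15 mm of the lip, by the left cheek with at most 6 mm of gaps in all; the chock stands still beside them, sloping face to the bottle, within 5 mm of the right cheek, flat on the bed within 4 mm, its end within 17 mm of the lip (all of step 1 and z of chock in the frame of bed between -0.003 and 0.004 m and y of chock in the frame of bed between -0.085 and -0.0745 m and x of chock in the frame of bed between 0.038 and 0.062 m and angle between the z axis of chock and the z axis of bed, either way round below 0.08 rad and angle between the x axis of chock and the x axis of bed, either way round below 0.08 rad and linear speed of each of bottle_a, bottle_b, bottle_c, chock below 0.02 m/s); the robot touches nothing.
It fails at once if the glass bowl, the standing white bottle or the ink bottle is moved by more than 25 mm (distance of any of glass_bowl, medium_bottle, ink_bottle from where it was at the start of the episode above 0.025 m).
It also fails if it takes over 72 s, if anything falls off the work surface, if the arm or the gripper's body presses on something with over 40 N, if the wrist force passes 120 N, or if a joint passes its speed limit or range.

## Working session

There is one attempt and no reset: what is moved stays moved. The work goes in short steps, Python scripts to look and compute and a tool call to move; the robot and the scene stay as the last step left them, time stands still between calls to the robot, and variables do not carry over. Pictures are saved under pics/ and viewed, at most 10 in all, crops included, and the job is handed in when it is done.

Besides the shell and the picture viewer there is one more tool, called as name(argument=value, ...), one argument or row to a line, values as JSON. step_arm: Moves the arm, as the interface text tells. Its arguments: {"type":"object","properties":{"steps":{"type":"array"}},"required":["steps"]}

```bash
mkdir -p pics; cat > h.py <<'E'
import numpy as np, cv2
from rig import robot
from scipy.spatial.transform import Rotation as R
def snap(n,f):
    o=robot.get_obs(); d=robot.grab_frame(n); cv2.imwrite(f'pics/{f}.png',cv2.cvtColor(d['pixels'],cv2.COLOR_RGB2BGR))
    K=np.array(d['intrinsics'],float)
    if n=='wrist':
        H=np.array(d['hand_eye'],float); T=np.eye(4);T[:3,:3]=R.from_quat(o['tool_rot']).as_matrix();T[:3,3]=o['ee_pos']
        M=np.linalg.inv(T@H)
    else:
        M=np.eye(4);M[:3,:3]=R.from_rotvec(np.ravel(d['rvec'])).as_matrix();M[:3,3]=np.ravel(d['tvec'])
    np.savez(f'pics/{f}.npz',K=K,M=M)
def load(f):
    z=np.load(f'pics/{f}.npz'); return z['K'],z['M']
def proj(f,P):
    K,M=load(f); p=np.atleast_2d(P)@M[:3,:3].T+M[:3,3]; p=p@K.T; return p[:,:2]/p[:,2:]
def ray(f,uv,z):
    K,M=load(f); c=-M[:3,:3].T@M[:3,3]; d=M[:3,:3].T@np.linalg.inv(K)@np.array([*uv,1.]); return c+d*(z-c[2])/d[2]
E
python3 - <<'E'
from h import *
print(robot.get_obs())
snap('top','top0');snap('scene','sc0')
a=cv2.imread('pics/top0.png');b=cv2.imread('pics/sc0.png')
for n in('top0','sc0'):
    K,M=load(n);print(n,-M[:3,:3].T@M[:3,3],K[0,0])
E
```

```text
{'time': 0.0, 'joints': array([ 1.02602455e+00,  2.76552407e-01,  1.50609890e+00, -3.50317305e-05,
        1.36069865e+00, -1.20985618e-01]), 'dq': array([-4.48585657e-05, -6.26924471e-05,  2.71123824e-04, -5.00926473e-04,
       -8.88390323e-04, -1.05135888e-03]), 'joint_torque': array([-4.23717102e-04, -4.04570818e+01, -2.37236720e+01,  7.01820594e-02,
        3.42517497e-02, -1.35661130e-04]), 'ee_pos': array([236.16495757, 523.64658646, 204.64267545]), 'tool_rot': array([ 2.10307350e-01,  9.77634925e-01, -8.36013552e-04, -2.70924781e-04]), 'contact_force': array([-0.17179968,  0.4582851 ,  0.28008265]), 'moment': array([ 0.02352954, -0.0033924 , -0.02801399]), 'grip_force': 0.0, 'width': 94.25488080170209}
top0 [2.96905139e+02 1.45954028e-01 1.65300816e+03] 525.5407734780586
sc0 [ 227.94979363 -591.31137671  722.35815363] 406.6298247807106
```

View pics/top0.png

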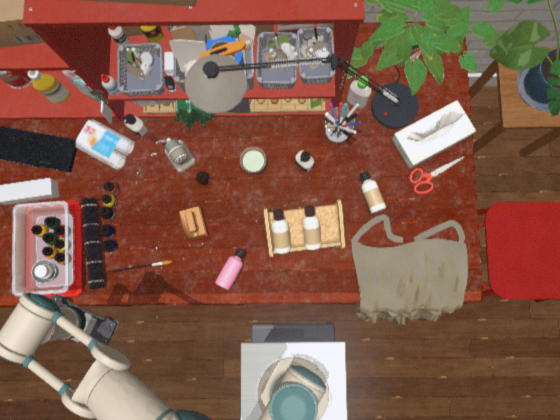

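View pics/sc0.png

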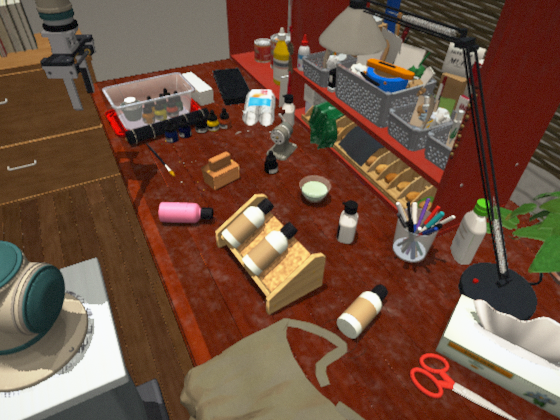

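```bash
python3 - <<'E'
from h import *
a=cv2.imread('pics/top0.png')[165:285,170:400]
cv2.imwrite('pics/c1.png',cv2.resize(a,None,fx=3.4,fy=3.4,interpolation=cv2.INTER_CUBIC))
b=cv2.imread('pics/sc0.png')[140:345,150:400]
cv2.imwrite('pics/c2.png',cv2.resize(b,None,fx=2.9,fy=2.9,interpolation=cv2.INTER_CUBIC))
E
```

```text
(no output)
```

View pics/c1.png

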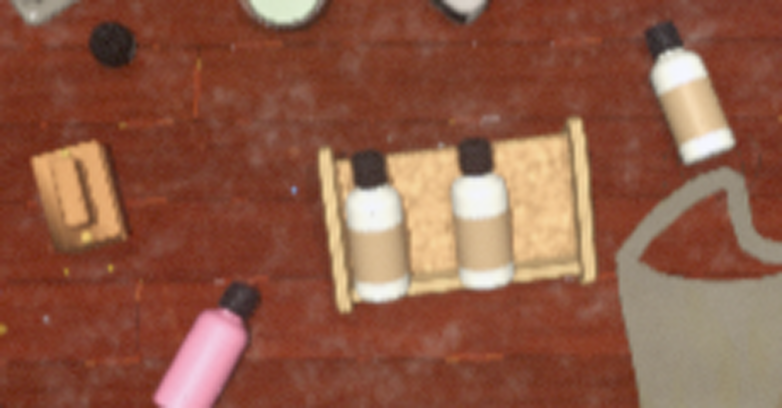

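View pics/c2.png

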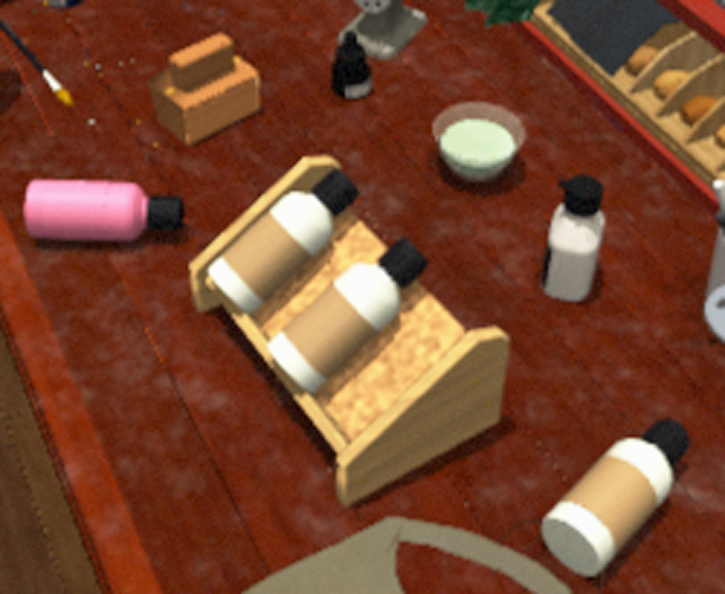

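```bash
cat > fit.py <<'E'
from h import *
from scipy.optimize import least_squares
T=lambda u,v:(u/3.4+170-.35,v/3.4+165-.35)
S=lambda u,v:(u/2.9+150-.33,v/2.9+140-.33)
def model(p):
    x,y,w,bx,bz,zf,ya,yb=p; c,s=np.cos(30*np.pi/180),.5
    W=lambda q:R.from_euler('z',w).apply(q)+[x,y,0]
    B=lambda q:W([bx+c*q[0]-s*q[2],q[1],bz+s*q[0]+c*q[2]])
    return W,B
L=[]
def res(p):
    W,B=model(p);zf,ya,yb=p[5:];r=[]
    for f,uv,P in[('top0',T(322,149),W([70.5,117,112])),('top0',T(340,312),W([-70.5,117,zf])),('top0',T(580,118),W([70.5,-117,112])),('top0',T(594,282),W([-70.5,-117,zf])),
     ('sc0',S(347,503),W([-70.5,-117,0])),('sc0',S(340,460),W([-70.5,-117,zf])),('sc0',S(503,412),W([70.5,-117,0])),('sc0',S(508,341),W([70.5,-117,112])),('sc0',S(200,312),W([-70.5,117,0])),
     ('top0',T(369,159),B([130,ya,25])),('top0',T(380,301),B([0,ya,50])),('top0',T(476,148),B([130,yb,25])),('top0',T(486,289),B([0,yb,50])),
     ('top0',T(568,135),B([115,-105,0])),('sc0',S(464,328),B([115,-105,0]))]:
        r+=list(proj(f,P)[0]-uv)
    return np.array(r)
s=least_squares(res,[500,0,0,-45,30,50,60,-20],loss='soft_l1')
print(s.x.round(3));print(res(s.x).reshape(-1,2).round(1).tolist())
np.save('rack.npy',s.x)
# bottle c (axis z=25) and chock
print('c foot/cap', ray('top0',T(708,155),25),ray('top0',T(662,28),25), 'scene foot',ray('sc0',S(582,543),25),'cap',ray('sc0',S(668,437),25))
for q in[(33,157),(100,141),(128,238),(57,252)]:print('chock top',ray('top0',T(*q),46))
for q in[(62,155),(75,225)]:print('rib',ray('top0',T(*q),79))
for q in[(187,142),(260,103),(150,112)]:print('chock sc z0/46',ray('sc0',S(*q),0))
for q in[(150,95),(185,113),(258,75)]:print('chock sc 46',ray('sc0',S(*q),46))
E
python3 fit.py
```

```text
[ 4.92048e+02 -3.76680e+01  1.13000e-01 -4.89240e+01  4.88470e+01
  5.70420e+01  7.44580e+01 -1.82980e+01]
[[-1.9, -1.0], [-0.9, -0.5], [0.2, -1.4], [0.9, -1.1], [-2.3, 1.8], [0.0, 0.2], [-2.3, 3.2], [0.8, -6.5], [-3.7, -2.1], [-1.0, -0.5], [1.2, 1.3], [-1.0, -1.1], [1.0, 1.0], [0.5, 0.9], [4.4, 0.1]]
c foot/cap [ 550.64612314 -270.27068334   25.        ] [ 670.84944709 -231.82075721   25.        ] scene foot [ 561.32384297 -274.19817643   25.        ] cap [ 667.9025836  -229.69598772   25.        ]
chock top [551.99653632 347.94342056  46.        ]
chock top [566.1430325  287.00162766  46.        ]
chock top [476.86947654 260.05686842  46.        ]
chock top [464.79513265 324.15432491  46.        ]
rib [548.29427531 314.88784242  79.        ]
rib [485.24835595 302.00887478  79.        ]
chock sc z0/46 [483.51399042 274.35274655   0.        ]
chock sc z0/46 [571.18550261 300.60306504   0.        ]
chock sc z0/46 [467.31458905 334.90198366   0.        ]
chock sc 46 [460.8244656  300.89765832  46.        ]
chock sc 46 [480.69172397 260.2463745   46.        ]
chock sc 46 [565.22269837 285.82699462  46.        ]
```

```bash
sed -i "s/W(\[70.5,117,112\])/W([70.5,117,54])/; s/('top0',T(580,118),W(\[70.5,-117,112\]))/('top0',T(580,118),W([70.5,-117,54]))/; s/('sc0',S(508,341),W(\[70.5,-117,112\]))/('sc0',S(475,329),B([115,-117,34]))/; s/    return np.array(r)/    r+=[(p[4]-25.1)\/3]; return np.array(r)/; s/print(res(s.x)/print(res(s.x)[:-1]/" fit.py; python3 fit.py|head -2
```

```text
[ 4.97117e+02 -3.68680e+01  1.11000e-01 -5.09370e+01  3.77690e+01
  5.27620e+01  7.44180e+01 -1.90880e+01]
```

step_arm(
  steps=[
    [[0.02,-0.055,0.02],[0,0,3],100],
    [[0.02,-0.055,0.02],[0,0,3],100],
    [[0.02,-0.055,0.02],[0,0,3],100],
    [[0.02,-0.055,0.02],[0,0,3],100],
    [[0.02,-0.055,0.02],[0,0,3],100],
  ],
)

```text
time: 0.72
ee_pos: [336.6, 247.3, 305.9]
tool_rot: [0.08, 0.997, -0.0, 0.0]
contact_force: [1.4, -1.3, -0.5]
width: 93.8
grip_force: 0.0
```

step_arm(
  steps=[
    [[0.02,-0.055,0.02],[0,0,3],0],
    [[0.02,-0.055,0.02],[0,0,3],0],
    [[0.02,-0.055,0.02],[0,0,3],0],
    [[0.02,-0.055,0.02],[0,0,3],0],
    [[0.02,-0.055,0.02],[0,0,3],0],
  ],
)

```text
time: 1.35
ee_pos: [436.6, -27.7, 406.0]
tool_rot: [-0.051, 0.999, 0.0, 0.0]
contact_force: [0.8, 0.7, -0.2]
width: 47.7
grip_force: 0.0
```

step_arm(
  steps=[
    [[0,-0.02,0],[0,0,0],0],
    [[0,0,0],[0,0,0],0],
    [[0,0,0],[0,0,0],0],
    [[0,0,0],[0,0,0],0],
    [[0,0,0],[0,0,0],0],
  ],
)

```text
time: 1.98
ee_pos: [436.2, -44.9, 405.6]
tool_rot: [-0.051, 0.999, 0.0, 0.0]
contact_force: [0.2, 0.5, 0.6]
width: 0.8
grip_force: 0.0
```

```bash
python3 - <<'E'
from h import *
snap('wrist','w1');a=cv2.imread('pics/w1.png');cv2.imwrite('pics/w1b.png',cv2.resize(a,(800,600),interpolation=cv2.INTER_CUBIC))
K,M=load('w1');print(K,-M[:3,:3].T@M[:3,3],robot.get_obs()['ee_pos'],R.from_quat(robot.get_obs()['tool_rot']).as_matrix().round(3))
E
```

```text
[[312.40974909   0.         284.73626048]
 [  0.         312.40974909 212.72683335]
 [  0.           0.           1.        ]] [367.95813767 -51.43162249 584.85218216] [436.29876218 -45.0154813  405.57623336] [[-0.995 -0.101  0.   ]
 [-0.101  0.995  0.   ]
 [-0.     0.    -1.   ]]
```

View pics/w1b.png

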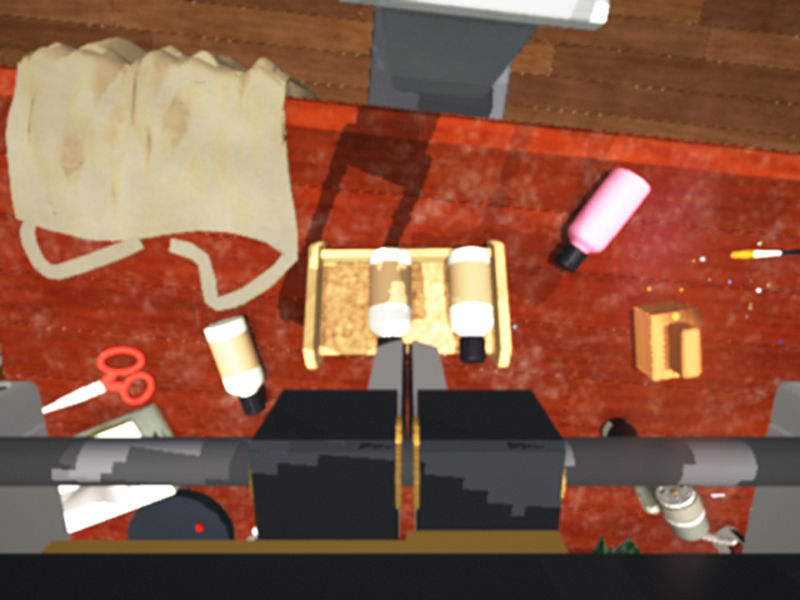

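```bash
python3 - <<'E'
s=open('fit.py').read()
s=s.replace("L=[]","V=lambda u,v:(u*.7-.15,v*.7-.15)")
s=s.replace("('sc0',S(464,328),B([115,-105,0]))]","('sc0',S(464,328),B([115,-105,0])),('w1',V(309,243),W([-70.5,-117,zf])),('w1',V(503,240),W([-70.5,117,zf])),('w1',V(302,366),W([70.5,-117,54])),('w1',V(512,366),W([70.5,117,54])),('w1',V(389.5,249),B([0,yb,50])),('w1',V(470,247),B([0,ya,50])),('w1',V(473,360),B([130,ya,15]))]")
s=s.replace("print('c foot","print(np.c_[ray('w1',V(225,322),25),ray('w1',V(255,410),25)].T);print(ray('w1',V(681,323),79),ray('w1',V(692,376),79),ray('w1',V(638,306),46),ray('w1',V(650,380),46));print('c foot")
open('fit.py','w').write(s)
E
python3 fit.py
```

```text
[ 4.96509e+02 -3.71310e+01  1.19000e-01 -4.88060e+01  3.38130e+01
  4.91560e+01  7.20640e+01 -1.98110e+01]
[[-1.2, 0.9], [-0.8, -1.5], [-1.8, 0.3], [0.5, -2.6], [-0.0, 0.8], [2.4, 1.5], [-0.5, 2.0], [0.1, 1.0], [-2.3, -2.6], [-0.3, -1.2], [2.0, 0.2], [-1.0, -1.9], [1.3, -0.2], [-0.3, 0.0], [5.8, 3.9], [0.4, 3.0], [1.4, 2.8], [10.1, -4.6], [-7.1, -6.6], [0.1, -2.3], [0.5, -1.8], [-0.1, 2.4]]
[[ 552.38018319 -271.43042651   25.        ]
 [ 674.18664252 -229.72696763   25.        ]]
[480.62594229 284.50647851  79.        ] [544.83498799 314.34851752  79.        ] [471.91616478 247.80050764  46.        ] [567.4076255  285.48337683  46.        ]
c foot/cap [ 550.64612314 -270.27068334   25.        ] [ 670.84944709 -231.82075721   25.        ] scene foot [ 561.32384297 -274.19817643   25.        ] cap [ 667.9025836  -229.69598772   25.        ]
chock top [551.99653632 347.94342056  46.        ]
chock top [566.1430325  287.00162766  46.        ]
chock top [476.86947654 260.05686842  46.        ]
chock top [464.79513265 324.15432491  46.        ]
rib [548.29427531 314.88784242  79.        ]
rib [485.24835595 302.00887478  79.        ]
chock sc z0/46 [483.51399042 274.35274655   0.        ]
chock sc z0/46 [571.18550261 300.60306504   0.        ]
chock sc z0/46 [467.31458905 334.90198366   0.        ]
chock sc 46 [460.8244656  300.89765832  46.        ]
chock sc 46 [480.69172397 260.2463745   46.        ]
chock sc 46 [565.22269837 285.82699462  46.        ]
```

```bash
sed -i "s/V(302,366),W(\[70.5,-117,54\])/V(302,366),B([115,-117,34])/; s/V(512,366),W(\[70.5,117,54\])/V(512,366),B([115,117,34])/" fit.py; python3 fit.py|head -3;python3 fit.py|head -4|tail -1
```

```text
[ 4.94134e+02 -3.79750e+01  1.19000e-01 -4.45380e+01  3.48770e+01
  4.94740e+01  7.25290e+01 -1.92520e+01]
[[-0.9, 1.6], [-0.5, -0.8], [-1.6, 1.1], [0.8, -1.8], [-0.9, 1.5], [1.5, 2.2], [-1.2, 2.7], [1.0, 0.4], [-3.1, -2.1], [-0.4, -1.8], [2.0, -0.4], [-1.0, -2.6], [1.2, -0.8], [-0.1, -0.6], [6.7, 3.3], [-0.1, 1.5], [1.1, 1.4], [-0.3, -10.0], [2.2, -12.3], [0.1, -1.1], [0.5, -0.6], [-0.1, 3.7]]
[[ 552.38018319 -271.43042651   25.        ]
```

```bash
sed -i "s/,('sc0',S(464,328),B(\[115,-105,0\]))//; s/V(302,366)/V(302,380)/; s/V(512,366)/V(512,380)/" fit.py; python3 fit.py|head -2
cat >> fit.py <<'E'
print('---')
for bz in(25,30,35):
    t=least_squares(lambda p:np.r_[res(p),(p[4]-bz)*20],s.x,loss='soft_l1');print(bz,t.cost,t.x.round(3))
E
python3 fit.py | sed -n '/---/,$p'
```

```text
[ 4.94218e+02 -3.86510e+01  1.18000e-01 -4.36010e+01  2.96470e+01
  4.87470e+01  7.38990e+01 -1.88860e+01]
---
25 69.46380944382649 [ 4.94234e+02 -3.87170e+01  1.17000e-01 -4.31180e+01  2.50010e+01
  4.87130e+01  7.45640e+01 -1.90350e+01]
30 68.57362711607172 [ 4.94215e+02 -3.86360e+01  1.18000e-01 -4.36360e+01  3.00000e+01
  4.87550e+01  7.38370e+01 -1.88820e+01]
35 69.32605406410423 [ 4.94201e+02 -3.84670e+01  1.18000e-01 -4.42710e+01  3.49990e+01
  4.88870e+01  7.30300e+01 -1.88240e+01]
```

```bash
cat > bed.py <<'E'
from h import *
w=.118;c,s=np.cos(np.pi/6),.5
def frame(w,t=30):
    c,s=np.cos(np.radians(t)),np.sin(np.radians(t));cw,sw=np.cos(w),np.sin(w)
    return np.array([[c*cw,-sw,-s*cw],[c*sw,cw,-s*sw],[s,0,c]])
Bo=np.array([450.,-43.8,25.5]);B=frame(w)
def to(p,Rt):
    o=robot.get_obs();d=np.array(p)-o['ee_pos'];Rc=R.from_quat(o['tool_rot'])
    Q=Rt@np.diag([-1,1,-1.]); rv=(R.from_matrix(Q)*Rc.inv()).as_rotvec(degrees=True)
    print('d',d.round(1),'rot',rv.round(2),'|d|',np.linalg.norm(d).round(),'F',o['contact_force'].round(1),'t',o['time'])
def tobed(x,y,z): to(Bo+B@[x,y,z],B)
def here():
    o=robot.get_obs();print('bed pos',(B.T@(o['ee_pos']-Bo)).round(1),'F bed',(B.T@o['contact_force']).round(1))
E
python3 -c "
from bed import *
tobed(42.5,-67,120);print(B)"
```

```text
d [  -1.4  -68.  -254.9] rot [  3.27 -29.81   0.93] |d| 264.0 F [ 0.9 -0.3  0.1] t 2.025
[[ 0.86000313 -0.11772635 -0.49652304]
 [ 0.10195401  0.99304607 -0.05886318]
 [ 0.5         0.          0.8660254 ]]
```

step_arm(
  steps=[
    [[0,-0.014,-0.051],[0.65,-5.96,0.19],0],
    [[0,-0.014,-0.051],[0.65,-5.96,0.19],0],
    [[0,-0.014,-0.051],[0.65,-5.96,0.19],0],
    [[0,-0.013,-0.051],[0.65,-5.96,0.19],0],
    [[-0.001,-0.013,-0.051],[0.65,-5.96,0.19],0],
  ],
)

```text
time: 2.65
ee_pos: [441.6, -104.4, 156.7]
tool_rot: [-0.047, 0.967, 0.009, 0.25]
contact_force: [2.7, -2.2, -1.0]
width: 0.6
grip_force: 0.0
```

step_arm(
  steps=[
    [[0.01,0.001,-0.0175],[0,0,0],0],
    [[0.01,0.001,-0.0175],[0,0,0],0],
    [[0.01,0.001,-0.0175],[0,0,0],0],
    [[0.01,0.001,-0.0175],[0,0,0],0],
    [[0.01,0.001,-0.0175],[0,0,0],0],
  ],
)

```text
time: 3.28
ee_pos: [499.5, -95.4, 80.0]
tool_rot: [-0.047, 0.969, -0.002, 0.241]
contact_force: [-68.0, -55.4, 58.2]
width: 0.5
grip_force: 40.8
```

```bash
python3 -c "
from bed import *
here();tobed(42.5,-67,10);snap('scene','sc1')
b=cv2.imread('pics/sc1.png')[140:345,150:400]
cv2.imwrite('pics/c3.png',cv2.resize(b,None,fx=2.9,fy=2.9,interpolation=cv2.INTER_CUBIC))"
```

```text
bed pos [ 64.5 -57.1  25.7] F bed [-35.  -47.1  87.4]
d [-10.  -11.2 -24.6] rot [ 1.76 -1.97  1.57] |d| 29.0 F [-68.  -55.4  58.2] t 3.275
```

View pics/c3.png

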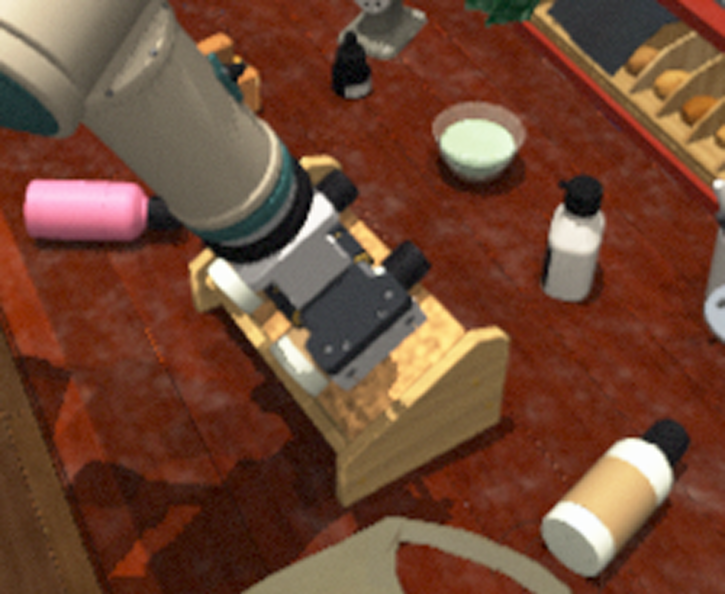

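step_arm(
  steps=[
    [[-0.01,-0.001,0.0175],[0,0,0],0],
    [[-0.01,-0.001,0.0175],[0,0,0],0],
    [[-0.01,-0.001,0.0175],[0,0,0],0],
    [[0,0,0],[0,0,0],0],
    [[0,0,0],[0,0,0],0],
  ],
)

```text
time: 3.95
ee_pos: [468.0, -94.0, 131.1]
tool_rot: [-0.046, 0.97, 0.004, 0.239]
contact_force: [-0.5, 0.5, -0.5]
width: 0.6
grip_force: 0.0
```

```bash
python3 -c "
from bed import *
here();tobed(42.5,-67,80);snap('wrist','w2');snap('scene','sc2')
print(proj('sc1',[Bo+B@q for q in ([115,-105,34],[115,-105,0],[0,-105,0],[42.5,-44,25],[64.5,-57,25.7])])@np.eye(2))
a=cv2.imread('pics/w2.png');cv2.imwrite('pics/w2b.png',cv2.resize(a,(800,600),interpolation=cv2.INTER_CUBIC))"
```

```text
bed pos [ 63.2 -52.   85.5] F bed [-0.6  0.6 -0.3]
d [-13.3 -16.7 -15.1] rot [ 1.08 -2.22  1.55] |d| 26.0 F [-0.5  0.5 -0.5] t 3.95
[[310.58789992 253.17213335]
 [316.12329773 259.32617876]
 [275.9009402  297.73132965]
 [269.66780756 260.38336773]
 [280.55520986 256.95741271]]
```

View pics/w2b.png

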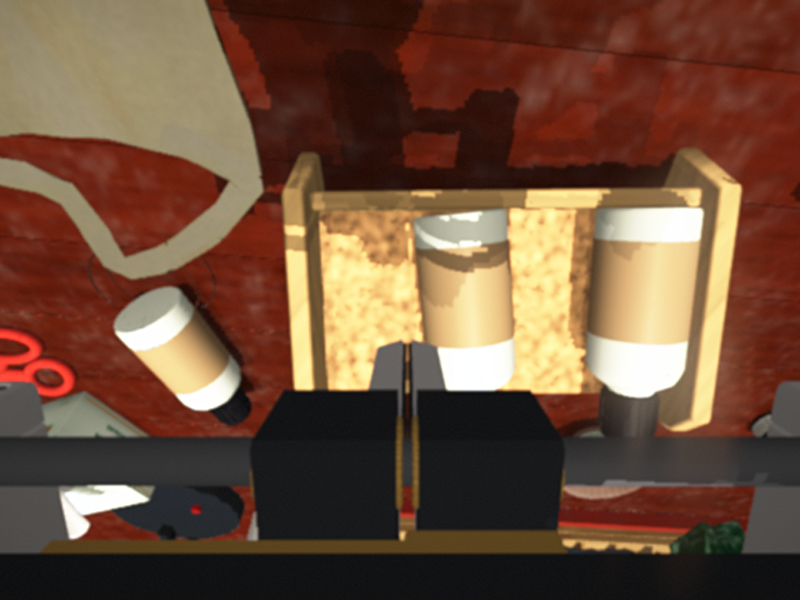

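```bash
python3 -c "
from bed import *
q=[[-10,-117,34],[-10,-105,34],[-10,105,34],[-10,117,34],[115,117,34],[115,105,34],[0,-105,22],[-10,-105,22],[-10,105,22],[0,-105,0],[60,-105,0],[60,-105,34],[60,-117,34],[42.5,-19+25,25],[42.5,-19-25,25],[42.5,73+25,25],[42.5,73-25,25]]
P=proj('w2',[Bo+B@x for x in q])/.7
for a,b in zip(q,P):print(a,b.round())"
```

```text
[-10, -117, 34] [279. 192.]
[-10, -105, 34] [303. 191.]
[-10, 105, 34] [722. 185.]
[-10, 117, 34] [747. 184.]
[115, 117, 34] [716. 418.]
[115, 105, 34] [694. 418.]
[0, -105, 22] [309. 212.]
[-10, -105, 22] [308. 193.]
[-10, 105, 22] [707. 186.]
[0, -105, 0] [318. 212.]
[60, -105, 0] [324. 311.]
[60, -105, 34] [310. 325.]
[60, -117, 34] [289. 325.]
[42.5, 6, 25] [514. 288.]
[42.5, -44, 25] [423. 289.]
[42.5, 98, 25] [685. 286.]
[42.5, 48, 25] [592. 287.]
```

```bash
sed -i 's/Bo=np.array.*;B=/Bo=np.array([449.3,-43.9,21.7]);B=/' bed.py; python3 -c "
from bed import *
here();tobed(42.5,-72,80)"
```

```text
bed pos [ 65.3 -51.9  88.1] F bed [-0.4 -0.5  0.3]
d [-13.2 -21.8 -18.4] rot [ 1.05 -2.27  1.55] |d| 32.0 F [-0.5 -0.5  0.1] t 4.05
```

step_arm(
  steps=[
    [[-0.0045,-0.0075,-0.006],[0.35,-0.75,0.5],0],
    [[-0.0045,-0.0075,-0.006],[0.35,-0.75,0.5],0],
    [[-0.0042,-0.0068,-0.0064],[0.35,-0.77,0.55],0],
    [[0,0,0],[0,0,0],0],
    [[0,0,0],[0,0,0],0],
  ],
)

```text
time: 4.68
ee_pos: [464.0, -102.9, 125.3]
tool_rot: [-0.049, 0.968, 0.006, 0.245]
contact_force: [-0.7, 0.1, 0.3]
width: 0.4
grip_force: 0.0
```

step_arm(
  steps=[
    [[0.0075,0.001,-0.013],[0,0,0],0],
    [[0.0075,0.001,-0.013],[0,0,0],0],
    [[0.0075,0.001,-0.013],[0,0,0],0],
    [[0.0075,0.001,-0.013],[0,0,0],0],
    [[0,0,0],[0,0,0],0],
  ],
)

```text
time: 5.3
ee_pos: [497.5, -93.9, 78.4]
tool_rot: [-0.047, 0.97, 0.003, 0.238]
contact_force: [-0.3, 0.2, 0.0]
width: 0.4
grip_force: 0.0
```

```bash
python3 -c "
from bed import *
here();tobed(42.5,-72,14)"
```

```text
bed pos [ 64.7 -55.3  28.2] F bed [-0.2  0.2  0.1]
d [-10.1 -18.  -23.4] rot [ 1.21 -2.38  1.52] |d| 31.0 F [-0.3  0.2  0. ] t 5.3
```

```bash
python3 -c "
from bed import *
print(robot.get_obs()['joints'].round(3),robot.get_obs()['dq'].round(3))"
```

```text
[-0.528  0.109  2.238  0.614  0.461 -2.704] [-0.01  -0.021 -0.002 -0.006  0.018  0.001]
```

step_arm(
  steps=[
    [[-0.01,-0.005,0.0175],[0,0,0],0],
    [[-0.01,-0.005,0.0175],[0,0,0],0],
    [[-0.01,-0.005,0.0175],[0,0,0],0],
    [[-0.01,-0.002,0.0175],[5,0.6,-8.7],0],
    [[0,0,0],[5,0.6,-8.7],0],
  ],
)

```text
time: 5.92
ee_pos: [457.3, -112.0, 151.1]
tool_rot: [0.125, 0.964, 0.051, 0.23]
contact_force: [0.1, -0.3, -0.4]
width: 0.5
grip_force: 0.0
```

step_arm(
  steps=[
    [[0,0,0],[5,0.6,-8.7],0],
    [[0,0,0],[5,0.6,-8.7],0],
    [[0,0,0],[5,0.6,-8.7],0],
    [[0,0,0],[5,0.6,-8.7],0],
    [[0,0,0],[5,0.6,-8.7],0],
  ],
)

```text
time: 6.55
ee_pos: [457.0, -111.3, 149.5]
tool_rot: [0.517, 0.822, 0.163, 0.176]
contact_force: [0.0, -0.7, -0.3]
width: 0.2
grip_force: 0.0
```

step_arm(
  steps=[
    [[0,0,0],[5,0.6,-8.7],0],
    [[0,0,0],[5,0.6,-8.7],0],
    [[0,0,0],[5,0.6,-8.7],0],
    [[0,0,0],[5,0.6,-8.7],0],
    [[0,0,0],[5,0.6,-8.7],0],
  ],
)

```text
time: 7.18
ee_pos: [457.0, -111.3, 149.5]
tool_rot: [0.811, 0.524, 0.244, 0.089]
contact_force: [-0.4, -0.3, 0.5]
width: 0.8
grip_force: 0.0
```

```bash
sed -i "s/-1,1,-1.\])/1,-1,-1.])/" bed.py; python3 -c "
from bed import *
here();tobed(42.5,-72,90)
print(robot.get_obs()['joints'].round(3),robot.get_obs()['dq'].round(3))"
```

```text
bed pos [ 63.6 -67.8 110.8] F bed [-0.2 -0.2  0.7]
d [ -7.4  -5.1 -28.6] rot [ 26.32   4.65 -51.75] |d| 30.0 F [-0.4 -0.3  0.5] t 7.175
[-0.754 -0.034  2.178  0.627  0.789 -0.734] [-0.071 -0.011  0.055  0.138 -0.016  1.215]
```

step_arm(
  steps=[
    [[0,0,0],[4.4,0.8,-8.6],0],
    [[0,0,0],[4.4,0.8,-8.6],0],
    [[0,0,0],[4.4,0.8,-8.6],0],
    [[0,0,0],[4.4,0.8,-8.6],0],
    [[-0.0074,-0.005,-0.0286],[4.4,0.8,-8.6],0],
  ],
)

```text
time: 7.8
ee_pos: [451.4, -117.6, 122.6]
tool_rot: [0.955, 0.141, 0.262, 0.004]
contact_force: [1.0, -0.2, -0.4]
width: 0.3
grip_force: 0.0
```

step_arm(
  steps=[
    [[0,0,0],[4.3,0.7,-8.7],0],
    [[0,0,0],[0,0,0],0],
    [[0,0,0],[0,0,0],0],
    [[0,0,0],[0,0,0],0],
    [[0,0,0],[0,0,0],0],
  ],
)

```text
time: 8.43
ee_pos: [450.0, -116.4, 120.6]
tool_rot: [0.964, 0.06, 0.259, -0.015]
contact_force: [-0.0, -0.7, -0.2]
width: 0.7
grip_force: 0.0
```

```bash
python3 -c "
from bed import *
here();tobed(42.5,-72,14)
print(robot.get_obs()['joints'].round(3),robot.get_obs()['dq'].round(3))"
```

```text
bed pos [ 42.7 -72.1  89.6] F bed [-0.2 -0.7 -0.2]
d [ 37.4   4.5 -65.5] rot [ 0.13  0.07 -0.38] |d| 76.0 F [-0.  -0.7 -0.2] t 8.425
[-0.741 -0.016  2.254  0.672  0.657  0.215] [-0.002  0.001  0.002  0.001 -0.     0.004]
```

step_arm(
  steps=[
    [[0.0095,0.0011,-0.0165],[0,0,0],0],
    [[0.0095,0.0011,-0.0165],[0,0,0],0],
    [[0.0095,0.0011,-0.0165],[0,0,0],0],
    [[0.0095,0.0011,-0.0165],[0,0,0],0],
    [[0,0,0],[0,0,0],0],
  ],
)

```text
time: 9.05
ee_pos: [487.7, -111.3, 53.3]
tool_rot: [0.964, 0.06, 0.258, -0.016]
contact_force: [0.1, -0.3, -0.3]
width: 0.3
grip_force: 0.0
```

```bash
python3 -c "
from bed import *
here()"
```

```text
bed pos [ 42.  -71.5  12.3] F bed [-0.1 -0.3 -0.3]
```

step_arm(
  steps=[
    [[-0.001,0.008,0],[0,0,0],0],
    [[-0.001,0.008,0],[0,0,0],0],
    [[-0.001,0.008,0],[0,0,0],0],
    [[-0.001,0.008,0],[0,0,0],0],
    [[-0.001,0.008,0],[0,0,0],0],
  ],
)

```text
time: 9.68
ee_pos: [482.8, -71.3, 54.6]
tool_rot: [0.964, 0.06, 0.259, -0.015]
contact_force: [0.3, -1.7, 0.8]
width: 0.4
grip_force: 0.8
```

step_arm(
  steps=[
    [[-0.0005,0.005,0],[0,0,0],0],
    [[-0.0005,0.005,0],[0,0,0],0],
    [[-0.0005,0.004,0],[0,0,0],0],
    [[-0.0005,0.004,0],[0,0,0],0],
    [[0,0.003,0],[0,0,0],0],
  ],
)

```text
time: 10.3
ee_pos: [480.6, -50.4, 54.2]
tool_rot: [0.964, 0.06, 0.258, -0.016]
contact_force: [-0.7, -1.5, 1.3]
width: 0.2
grip_force: 1.0
```

```bash
python3 -c "
from bed import *
here();snap('wrist','w3')
a=cv2.imread('pics/w3.png');cv2.imwrite('pics/w3b.png',cv2.resize(a,(800,600),interpolation=cv2.INTER_CUBIC))"
```

```text
bed pos [ 42.5 -10.1  12.9] F bed [-0.1 -1.4  1.5]
```

View pics/w3b.png

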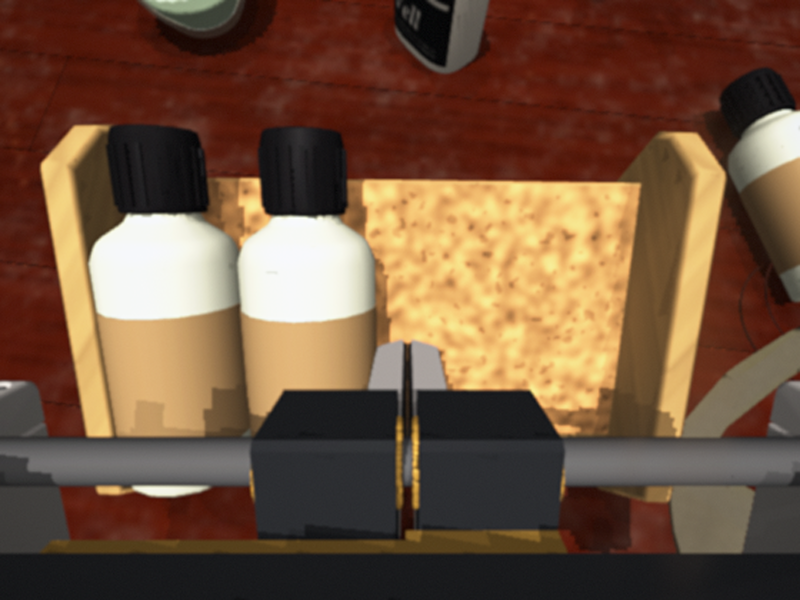

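step_arm(
  steps=[
    [[0,0.002,0],[0,0,0],0],
    [[0,0.001,0],[0,0,0],0],
    [[0,0.001,0],[0,0,0],0],
    [[0,0,0],[0,0,0],0],
    [[0,0,0],[0,0,0],0],
  ],
)

```text
time: 10.98
ee_pos: [480.8, -48.4, 54.2]
tool_rot: [0.964, 0.06, 0.259, -0.014]
contact_force: [-2.6, -6.2, 0.8]
width: 0.5
grip_force: 2.9
```

```bash
python3 -c "
from bed import *
here()
q=[[115,-105,0],[115,-105,34],[115,-117,34],[115,105,34],[115,117,34],[0,-105,0],[-10,-105,34],[-10,-117,34],[130,80,25],[130,30,25]]
P=proj('w3',[Bo+B@x for x in q])/.7
for a,b in zip(q,P):print(a,b.round())"
```

```text
bed pos [42.9 -8.2 12.8] F bed [-2.4 -5.9  2.4]
[115, -105, 0] [637. 187.]
[115, -105, 34] [686. 185.]
[115, -117, 34] [721. 185.]
[115, 105, 34] [ 73. 180.]
[115, 117, 34] [ 38. 180.]
[0, -105, 0] [606. 436.]
[-10, -105, 34] [639. 501.]
[-10, -117, 34] [668. 502.]
[130, 80, 25] [155. 138.]
[130, 30, 25] [296. 139.]
```

step_arm(
  steps=[
    [[0.001,-0.008,0],[0,0,0],0],
    [[-0.014,-0.004,0.025],[0,0,0],0],
    [[-0.014,-0.002,0.025],[0,0,0],0],
    [[-0.014,-0.002,0.025],[0,0,0],0],
    [[-0.01,-0.002,0.025],[0,0,0],0],
  ],
)

```text
time: 11.6
ee_pos: [428.6, -64.1, 154.6]
tool_rot: [0.964, 0.06, 0.258, -0.016]
contact_force: [0.7, 0.0, 0.4]
width: 0.4
grip_force: 0.0
```

```bash
sed -i 's/Bo=np.array.*;B=/Bo=np.array([449.4,-45.1,21.7]);B=/' bed.py; python3 -c "
from bed import *
here();to([590,-258,160],frame(.335,0))"
```

```text
bed pos [ 46.6 -16.4 126.6] F bed [ 0.9 -0.1 -0. ]
d [ 161.4 -193.9    5.4] rot [-6.86 29.2  11.77] |d| 252.0 F [0.7 0.  0.4] t 11.6
```

10 rows.

step_arm(
  steps=[
    [[0.016,-0.0195,0.001],[-0.7,2.9,1.2],100],
    [[0.016,-0.0195,0.001],[-0.7,2.9,1.2],100],
    [[0.016,-0.0195,0.001],[-0.7,2.9,1.2],100],
    [[0.016,-0.0195,0.001],[-0.7,2.9,1.2],100],
    [[0.016,-0.0195,0.001],[-0.7,2.9,1.2],100],
  ],
)

```text
time: 12.22
ee_pos: [509.5, -162.5, 158.8]
tool_rot: [0.985, 0.116, 0.13, -0.008]
contact_force: [-0.1, 0.2, 0.1]
width: 47.1
grip_force: 0.0
```

step_arm(
  steps=[
    [[0.016,-0.0195,0],[-0.7,2.9,1.2],100],
    [[0.016,-0.0195,0],[-0.7,2.9,1.2],100],
    [[0.016,-0.0195,0],[-0.7,2.9,1.2],100],
    [[0.016,-0.0195,0],[-0.7,2.9,1.2],100],
    [[0.016,-0.0195,0],[-0.7,2.9,1.2],100],
  ],
)

```text
time: 12.85
ee_pos: [589.4, -260.1, 158.7]
tool_rot: [0.986, 0.169, 0.001, 0.001]
contact_force: [0.4, 0.8, -0.4]
width: 93.3
grip_force: 0.0
```

```bash
python3 -c "
from bed import *
to([590,-258,160],frame(.335,0));print(robot.get_obs()['joints'].round(2))
snap('wrist','w4')
a=cv2.imread('pics/w4.png');cv2.imwrite('pics/w4b.png',cv2.resize(a,(800,600),interpolation=cv2.INTER_CUBIC))
o=robot.get_obs();print(proj('w4',[[593,-257,25],[552,-271,25],[674,-230,25]])/.7)"
```

```text
d [0.6 2.1 1.3] rot [ 0.05  0.08 -0.31] |d| 3.0 F [ 0.4  0.8 -0.4] t 12.85
[-0.52  0.41  1.42 -0.    1.31  0.71]
[[404.27607733 287.28481642]
 [403.61826389 344.80623092]
 [406.63414878 162.40527223]]
```

View pics/w4b.png

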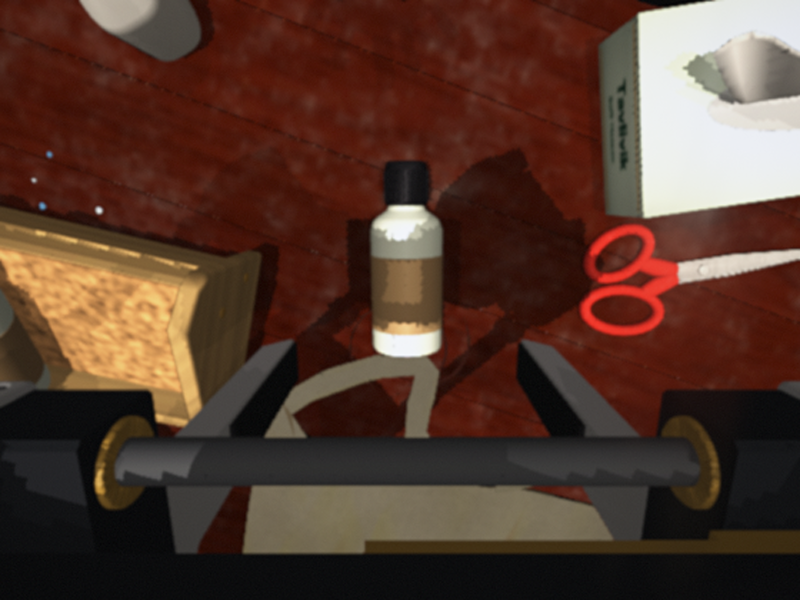

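step_arm(
  steps=[
    [[0.0015,0.001,-0.033],[0,0,0],100],
    [[0.0015,0.001,-0.033],[0,0,0],100],
    [[0.001,0.001,-0.033],[0,0,0],100],
    [[0,0,-0.033],[0,0,0],100],
    [[0,0,-0.018],[0,0,0],100],
  ],
)

```text
time: 13.52
ee_pos: [591.9, -255.8, 7.1]
tool_rot: [0.986, 0.169, 0.001, -0.0]
contact_force: [-0.0, 0.1, 0.7]
width: 93.5
grip_force: 0.0
```

step_arm(
  steps=[
    [[0,0,0],[0,0,0],60],
    [[0,0,0],[0,0,0],40],
    [[0,0,0],[0,0,0],20],
    [[0,0,0],[0,0,0],0],
    [[0,0,0],[0,0,0],0],
  ],
)

```text
time: 14.15
ee_pos: [594.3, -257.2, 10.1]
tool_rot: [0.986, 0.169, 0.003, 0.002]
contact_force: [-0.2, -0.1, 1.6]
width: 49.5
grip_force: 30.0
```

step_arm(
  steps=[
    [[0,0,0.005],[0,0,0],0],
    [[0,0,0.02],[0,0,0],0],
    [[0,0,0.04],[0,0,0],0],
    [[0,0,0.05],[0,0,0],0],
    [[0,0,0.05],[0,0,0],0],
  ],
)

```text
time: 14.78
ee_pos: [593.3, -256.5, 175.4]
tool_rot: [0.986, 0.169, 0.002, 0.001]
contact_force: [0.8, 0.0, -2.0]
width: 49.3
grip_force: 30.0
```

```bash
python3 -c "
from bed import *
tobed(46,-42,90);snap('scene','sc3')
b=cv2.imread('pics/sc3.png')[90:390,200:500]
cv2.imwrite('pics/c5.png',cv2.resize(b,None,fx=2,fy=2,interpolation=cv2.INTER_CUBIC))"
```

```text
d [-144.   169.   -52.8] rot [  6.94 -29.03 -12.38] |d| 228.0 F [ 0.8  0.  -2. ] t 14.775
```

View pics/c5.png

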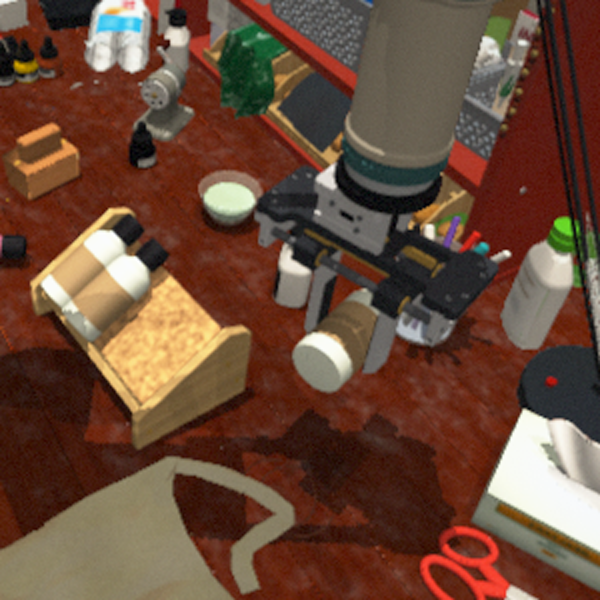

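```bash
python3 -c "
from bed import *
K,M=load('w4');print(-M[:3,:3].T@M[:3,3])
for uv,z in [((406,356),50),((406,350),40),((408,162),39),((408,162),25)]:print(z,ray('w4',np.array(uv)*.7-.15,z))
d=np.array([np.cos(.338),np.sin(.338)]);print(d)"
```

```text
[ 653.66055203 -236.6459563   338.05307835]
50 [ 553.16462472 -272.28729506   50.        ]
40 [ 553.89795595 -272.0260473    40.        ]
39 [ 673.6943901  -230.86474862   39.        ]
25 [ 674.63226285 -230.59410466   25.        ]
[0.94341975 0.33160092]
```

step_arm(
  steps=[
    [[-0.014,0.017,0],[0.7,-2.9,-1.2],0],
    [[-0.014,0.017,0],[0.7,-2.9,-1.2],0],
    [[-0.014,0.017,0],[0.7,-2.9,-1.2],0],
    [[-0.014,0.017,0],[0.7,-2.9,-1.2],0],
    [[-0.014,0.017,0],[0.7,-2.9,-1.2],0],
  ],
)

```text
time: 15.45
ee_pos: [522.7, -171.0, 173.8]
tool_rot: [0.984, 0.115, 0.132, -0.007]
contact_force: [-0.1, -0.3, -1.8]
width: 49.4
grip_force: 30.0
```

step_arm(
  steps=[
    [[-0.014,0.017,0],[0.7,-2.9,-1.2],0],
    [[-0.014,0.017,-0.01],[0.7,-2.9,-1.2],0],
    [[-0.014,0.017,-0.02],[0.7,-2.9,-1.2],0],
    [[-0.014,0.017,-0.02],[0.7,-2.9,-1.2],0],
    [[-0.014,0.017,0],[0.7,-2.9,-1.2],0],
  ],
)

```text
time: 16.08
ee_pos: [451.4, -85.0, 122.2]
tool_rot: [0.964, 0.06, 0.258, -0.017]
contact_force: [0.4, 0.1, -2.2]
width: 49.5
grip_force: 30.0
```

```bash
python3 -c "
from bed import *
here();tobed(48,-42,15);print(robot.get_obs()['joints'].round(2))"
```

```text
bed pos [ 47.9 -39.8  88.4] F bed [-0.8  0.1 -2.1]
d [ 36.7   2.2 -63.5] rot [-0.06 -0.1  -0.34] |d| 73.0 F [ 0.4  0.1 -2.2] t 16.075
[-0.65 -0.04  2.27  0.64  0.62  0.32]
```

step_arm(
  steps=[
    [[0.0092,0.0006,-0.016],[0,0,0],0],
    [[0.0092,0.0006,-0.016],[0,0,0],0],
    [[0.0092,0.0005,-0.016],[0,0,0],0],
    [[0.0092,0.0005,-0.0155],[0,0,0],0],
    [[0,0,0],[0,0,0],0],
  ],
)

```text
time: 16.7
ee_pos: [489.9, -83.9, 59.6]
tool_rot: [0.964, 0.06, 0.257, -0.016]
contact_force: [0.0, 0.1, -2.1]
width: 49.7
grip_force: 30.0
```

```bash
python3 -c "
from bed import *
here()"
```

```text
bed pos [ 49.8 -43.3  15. ] F bed [-1.   0.1 -1.8]
```

step_arm(
  steps=[
    [[0.0005,0,-0.0013],[0,0,0],0],
    [[0.0005,0,-0.0013],[0,0,0],0],
    [[0.0005,0,-0.0013],[0,0,0],0],
    [[0,0,0],[0,0,0],0],
    [[0,0,0],[0,0,0],0],
  ],
)

```text
time: 17.32
ee_pos: [492.2, -84.8, 57.1]
tool_rot: [0.964, 0.06, 0.259, -0.015]
contact_force: [-0.7, 0.1, -0.6]
width: 49.2
grip_force: 30.0
```

```bash
python3 -c "
from bed import *
here()"
```

```text
bed pos [ 50.5 -44.4  11.7] F bed [-0.9  0.2 -0.2]
```

step_arm(
  steps=[
    [[-0.0015,0,-0.001],[0,0,0],0],
    [[-0.001,0,-0.0015],[0,0,0],0],
    [[0,0,0],[0,0,0],0],
    [[0,0,0],[0,0,0],60],
    [[0,0,0],[0,0,0],60],
  ],
)

```text
time: 17.95
ee_pos: [489.7, -84.8, 54.5]
tool_rot: [0.964, 0.06, 0.259, -0.015]
contact_force: [0.6, -0.1, -0.1]
width: 56.3
grip_force: 0.0
```

```bash
python3 -c "
from bed import *
here()"
```

```text
bed pos [ 47.  -44.1  10.7] F bed [ 0.4 -0.2 -0.3]
```

step_arm(
  steps=[
    [[0,0.003,0],[0,0,0],60],
    [[-0.0005,0.003,0],[0,0,0],60],
    [[0,0,0],[0,0,0],60],
    [[-0.005,-0.0006,0.0087],[0,0,0],60],
    [[-0.01,-0.0012,0.0173],[0,0,0],60],
  ],
)

```text
time: 18.58
ee_pos: [473.6, -80.1, 80.0]
tool_rot: [0.964, 0.06, 0.258, -0.016]
contact_force: [0.4, 0.0, -0.4]
width: 56.6
grip_force: 0.0
```

step_arm(
  steps=[
    [[-0.0125,-0.0015,0.022],[0,0,0],60],
    [[-0.0125,-0.0015,0.022],[0,0,0],0],
    [[0.004,-0.022,0],[0,0,0],0],
    [[0.003,-0.022,0],[0,0,0],0],
    [[0,0,0],[0,0,0],0],
  ],
)

```text
time: 19.2
ee_pos: [456.6, -128.9, 124.7]
tool_rot: [0.964, 0.059, 0.259, -0.015]
contact_force: [0.2, 0.5, 0.3]
width: 19.8
grip_force: 0.0
```

```bash
python3 -c "
from bed import *
here();tobed(44,-84,50)
snap('wrist','w5');snap('top','top5');snap('scene','sc5')
# label-coloured/white/black profile across bed y at bottle height using w5: sample pixel colours at bed x=100(shoulder..cap) 
im=cv2.imread('pics/w5.png')
for x,z in((75,48),(122,38)):
  ys=np.arange(100,-101,-5);p=proj('w5',[Bo+B@[x,y,z] for y in ys])
  print(x,[(int(y),''.join('%x'%(v//16) for v in im[int(b),int(a)])) for y,(a,b) in zip(ys,p) if 0<=a<560 and 0<=b<420])"
```

```text
bed pos [ 49.2 -84.1  90.5] F bed [0.4 0.5 0.2]
d [ 15.7   1.9 -37.7] rot [ 0.11  0.08 -0.22] |d| 41.0 F [0.2 0.5 0.3] t 19.2
75 [(100, '8df'), (95, 'bde'), (90, 'fff'), (85, 'fff'), (80, 'fff'), (75, 'fff'), (70, 'fff'), (65, 'fff'), (60, 'eff'), (55, 'cee'), (50, 'abb'), (45, 'eff'), (40, 'fff'), (35, 'fff'), (30, 'fff'), (25, 'fff'), (20, 'fff'), (15, 'fff'), (10, 'eef'), (5, 'bdd'), (0, '899'), (-5, '357'), (-10, '47a'), (-15, 'bde'), (-20, 'fff'), (-25, 'fff'), (-30, 'fff'), (-35, 'fff'), (-40, 'fff'), (-45, 'fff'), (-50, 'eff'), (-55, 'dee'), (-60, '467'), (-65, '47b'), (-70, '7bf'), (-75, '7cf'), (-80, '7cf'), (-85, '8df'), (-90, '7cf'), (-95, '7cf'), (-100, '6ae')]
122 [(100, '59b'), (95, '234'), (90, '111'), (85, '111'), (80, '111'), (75, '212'), (70, '111'), (65, '111'), (60, '111'), (55, '113'), (50, '226'), (45, '225'), (40, '111'), (35, '111'), (30, '222'), (25, '111'), (20, '111'), (15, '111'), (10, '111'), (5, '016'), (0, '116'), (-5, '126'), (-10, '125'), (-15, '125'), (-20, '114'), (-25, '111'), (-30, '212'), (-35, '222'), (-40, '111'), (-45, '111'), (-50, '224'), (-55, '126'), (-60, '125'), (-65, '015'), (-70, '125'), (-75, '236'), (-80, '126'), (-85, '126'), (-90, '016'), (-95, '016'), (-100, '016')]
```

step_arm(
  steps=[
    [[0.0085,0.001,-0.0175],[0,0,0],0],
    [[0.0085,0.001,-0.0175],[0,0,0],0],
    [[0.0085,0.001,-0.0175],[0,0,0],0],
    [[0.0085,0.001,-0.0175],[0,0,0],0],
    [[0,0,0],[0,0,0],0],
  ],
)

```text
time: 19.98
ee_pos: [489.4, -121.6, 53.2]
tool_rot: [0.964, 0.06, 0.257, -0.017]
contact_force: [0.0, 0.7, 0.6]
width: 0.5
grip_force: 0.0
```

step_arm(
  steps=[
    [[-0.0005,0.005,0],[0,0,0],0],
    [[-0.0005,0.005,0],[0,0,0],0],
    [[-0.0005,0.004,0],[0,0,0],0],
    [[-0.0005,0.004,0],[0,0,0],0],
    [[0,0,0],[0,0,0],0],
  ],
)

```text
time: 20.6
ee_pos: [488.0, -105.0, 54.5]
tool_rot: [0.964, 0.06, 0.259, -0.015]
contact_force: [-0.4, -0.3, -0.9]
width: 0.8
grip_force: 0.0
```

```bash
python3 -c "
from bed import *
here()"
```

```text
bed pos [ 43.5 -64.   12.8] F bed [-0.9 -0.2 -0.6]
```

step_arm(
  steps=[
    [[0,0.003,0],[0,0,0],0],
    [[-0.0005,0.003,0],[0,0,0],0],
    [[0,0.002,0],[0,0,0],0],
    [[0,0.001,0],[0,0,0],0],
    [[0,0,0],[0,0,0],0],
  ],
)

```text
time: 21.22
ee_pos: [487.7, -98.1, 54.4]
tool_rot: [0.964, 0.06, 0.259, -0.013]
contact_force: [-4.3, -4.5, 0.7]
width: 0.3
grip_force: 2.1
```

```bash
python3 -c "
from bed import *
here()"
```

```text
bed pos [ 43.9 -57.1  12.4] F bed [-3.8 -3.9  3. ]
```

step_arm(
  steps=[
    [[0.0005,-0.004,0],[0,0,0],0],
    [[-0.012,-0.002,0.022],[0,0,0],0],
    [[-0.013,-0.002,0.022],[0,0,0],0],
    [[-0.013,-0.002,0.022],[0,0,0],0],
    [[-0.013,-0.002,0.022],[0,0,0],0],
  ],
)

```text
time: 21.85
ee_pos: [436.5, -107.9, 143.0]
tool_rot: [0.964, 0.06, 0.258, -0.016]
contact_force: [0.4, -0.4, 0.6]
width: 0.3
grip_force: 0.0
```

step_arm(
  steps=[
    [[-0.01,0,0.022],[0,0,0],0],
    [[-0.01,0,0.022],[0,0,0],0],
    [[0,0,0.01],[0,0,0],0],
    [[0,0,0],[0,0,0],0],
    [[0,0,0],[0,0,0],0],
  ],
)

```text
time: 22.48
ee_pos: [417.0, -107.9, 195.5]
tool_rot: [0.964, 0.06, 0.258, -0.016]
contact_force: [0.6, -0.4, -0.6]
width: -0.0
grip_force: 0.0
```

```bash
python3 -c "
from bed import *
here();to([515,305,190],frame(.29,0))
snap('wrist','w6')
im=cv2.imread('pics/w6.png')
for x,z in((75,48),(122,38)):
  ys=np.arange(100,-101,-5);p=proj('w6',[Bo+B@[x,y,z] for y in ys])
  print(x,[(int(y),''.join('%x'%(v//16) for v in im[int(b),int(a)])) for y,(a,b) in zip(ys,p) if 0<=a<560 and 0<=b<420])"
```

```text
bed pos [ 52.6 -58.6 170.3] F bed [ 0.2 -0.5 -0.8]
d [ 98.  412.9  -5.5] rot [-6.18 29.36  9.26] |d| 424.0 F [ 0.6 -0.4 -0.6] t 22.475
75 [(100, '8df'), (95, 'fff'), (90, 'fff'), (85, 'fff'), (80, 'fff'), (75, 'fff'), (70, 'fff'), (65, 'fff'), (60, 'eff'), (55, 'cee'), (50, '8aa'), (45, 'fff'), (40, 'fff'), (35, 'fff'), (30, 'fff'), (25, 'fff'), (20, 'fff'), (15, 'fff'), (10, 'eff'), (5, 'bcc'), (0, 'cee'), (-5, 'fff'), (-10, 'fff'), (-15, 'fff'), (-20, 'fff'), (-25, 'fff'), (-30, 'fff'), (-35, 'fff'), (-40, 'eff'), (-45, '8aa'), (-50, '59d'), (-55, '8df'), (-60, '8df'), (-65, '7cf'), (-70, '8df'), (-75, '8ef'), (-80, '8ef'), (-85, '9ef'), (-90, '8df'), (-95, '7cf'), (-100, '356')]
122 [(100, '356'), (95, '245'), (90, '112'), (85, '111'), (80, '222'), (75, '112'), (70, '111'), (65, '111'), (60, '112'), (55, '125'), (50, '126'), (45, '115'), (40, '111'), (35, '222'), (30, '222'), (25, '111'), (20, '111'), (15, '101'), (10, '236'), (5, '126'), (0, '126'), (-5, '126'), (-10, '111'), (-15, '111'), (-20, '222'), (-25, '111'), (-30, '111'), (-35, '112'), (-40, '237'), (-45, '126'), (-50, '126'), (-55, '126'), (-60, '126'), (-65, '236'), (-70, '237'), (-75, '126'), (-80, '126'), (-85, '016'), (-90, '016'), (-95, '126'), (-100, '246')]
```

step_arm(
  steps=[
    [[0.01,0.041,0],[-0.6,2.9,0.9],100],
    [[0.01,0.041,0],[-0.6,2.9,0.9],100],
    [[0.01,0.041,0],[-0.6,2.9,0.9],100],
    [[0.01,0.041,0],[-0.6,2.9,0.9],100],
    [[0.01,0.041,0],[-0.6,2.9,0.9],100],
  ],
)

```text
time: 23.15
ee_pos: [467.0, 98.5, 195.6]
tool_rot: [0.986, 0.103, 0.131, -0.008]
contact_force: [1.0, -0.5, 0.2]
width: 46.9
grip_force: 0.0
```

step_arm(
  steps=[
    [[0.01,0.041,0],[-0.6,2.9,0.9],100],
    [[0.01,0.041,0],[-0.6,2.9,0.9],100],
    [[0.01,0.041,0],[-0.6,2.9,0.9],100],
    [[0.01,0.041,0],[-0.6,2.9,0.9],100],
    [[0.01,0.041,0],[-0.6,2.9,0.9],100],
  ],
)

```text
time: 23.78
ee_pos: [516.9, 303.4, 194.9]
tool_rot: [0.99, 0.143, 0.002, 0.0]
contact_force: [0.3, -0.1, 0.8]
width: 93.7
grip_force: 0.0
```

```bash
python3 -c "
from bed import *
to([515,305,190],frame(.29,0));print(robot.get_obs()['joints'].round(2))
snap('wrist','w7')
p=proj('w7',[[515,305,79],[515+96*.95/2,305+14,46],[515,305,46]]);print(p)
im=cv2.imread('pics/w7.png').astype(int)
b,g,r=im[...,0],im[...,1],im[...,2]
for v in range(40,330,12):
  print(v,' '.join('%02d%02d%02d'%tuple(im[v,u][::-1]//8) for u in range(200,370,10)))
"
```

```text
d [-1.9  1.6 -4.9] rot [0.01 0.25 0.17] |d| 6.0 F [ 0.3 -0.1  0.8] t 23.775
[ 0.42  0.32  1.47 -0.    1.35  1.7 ]
[[282.5088567  210.94508479]
 [282.13604372 158.9818519 ]
 [282.65612557 203.94235353]]
40 230804 220703 230704 220704 251107 261309 241007 250905 261005 241107 271410 220805 220704 230703 240905 230804 220703
52 251006 240904 250904 251006 251107 241007 240905 250905 240803 271511 271309 261107 261005 240804 080303 060606 230804
64 230703 250904 261208 251107 240803 240703 230703 250904 240804 240905 220703 210704 240703 020203 080808 060607 040404
76 251209 240905 241006 230905 220704 210703 220704 220703 230905 220805 230804 240804 220804 020203 050505 080707 050505
88 241107 220804 241108 230905 230905 240905 240904 230905 231006 231108 220704 220704 210704 161614 020202 020202 241006
100 240905 230905 251208 230805 220704 210603 220703 220704 221007 261411 241006 230804 220704 210703 200603 200703 230804
112 220804 220804 220905 200805 230804 220703 230804 240905 251107 241108 220805 230805 230803 240804 250905 250905 241007
124 230804 220805 200704 220704 210703 220
[... 1471 characters left out ...]
4 190704 190603 220703 240805 230804 251108 240804 240804 110402 210603 210703 220805
280 200704 250804 241006 240805 230804 190805 200805 231108 220805 231007 241006 230905 230804 140402 140502 240804 230703
292 220804 220804 210905 240905 220905 190604 190705 210704 230906 220805 240905 230906 241005 130503 130403 220704 090302
304 180603 180603 190805 201007 180705 170604 170604 221007 200704 170604 200705 210704 251006 090402 170810 261316 090506
316 131313 131313 131313 141314 131313 131313 131313 141313 131313 131313 131313 131313 131313 131313 131313 131313 131313
328 151514 151514 151514 151515 151514 151514 151414 151515 151514 151514 151514 151514 151514 151514 151515 151514 151514
```

```bash
python3 -c "
from bed import *
im=cv2.imread('pics/w7.png').astype(int)
m=im[...,1]//16
for v in range(150,246,3): print(v,''.join('%x'%m[v,u] for u in range(246,324,1)))
K,M=load('w7');print(-M[:3,:3].T@M[:3,3])
"
```

```text
150 333332212222222222222222222222333333334555666555544332222222222222222222222222
153 333322112223333332222222222222222222223445555555554433222222222222222222222222
156 333322211122223333444444444444444444433444434334333333333333222212222222222222
159 3333223467777899999888888888889bbbba99aa98878887766666666666665432222222222222
162 33332247899999abcccbaaabbbbbbbbccdeeffeeca999999999999999999999985222222222222
165 3333324788999999aaa99888999aa999acdddcddca999999999999999999999975222222222222
168 3344334788899999a99988888999999999abbba999999999999999999999999975222222222233
171 4444334788889999a9998888899998888888888888899999999999999999999864212222222223
174 333333468888899999998888888766666666666666666789999999999999999864211222222222
177 444543468888889999998888887788899999988999998878999999999999999863222222222222
180 56666556788888999999aa98877888999999999999999877899988999999999863222222222222
183 566654467788888999999988877899999aaaaa9999aa9987789899999999999863222222222222
186 4445544677888889999889887889abbbbbccccbbccccba98888999999999999863222222222222
189 44454346777788889
[... 896 characters left out ...]
44544346778899abbbbbaaaa989bcbbaacccbba99aba98889cffffffffffffe833333333222222
225 343333467778899aabbaaaaa99cefffffffffffffffeeb99ceffffffffffffe833333443222222
228 3333334567778899aaaaaaaaadefffffffffffffffffecceffffffffffffffe733333333322222
231 333333456667778999aaaaaaadefffffffffffffffffecdeffffffffffffffe743344444332223
234 333333455666677889999999adefffffffffffffffffedeeffffffffffffffd633444443332333
237 3333333455566677888988899abcdeeffffffffffeeeeeefffffffffffffffd633455544443333
240 3333339efc855566677777778888999abdfffecbbbccccddddddeeeffeeefd9434455555544334
243 333333333344444555566666566676665555555555544334443334455554444444555556655444
[581.76519602 323.18887898 374.51724733]
```

```bash
python3 -c "
from bed import *
F=frame(.29,0)
O=np.array([515,305,0])-F@[0,4,0]
for n,q in dict(bl=[45,-25.5,0],br=[45,25.5,0],tl=[45,-25.5,46],tr=[45,34.5,46],fl=[-45,-25.5,46],fr=[-45,34.5,46],rb=[32,4,46],rt=[32,4,79],rft=[-32,4,79],rfb=[-32,4,46],rs1=[0,-7,79],rs2=[0,15,79],f0=[-45,0,0]).items(): print(n,proj('w7',O+F@q)[0].round(1))
"
```

```text
bl [307.6 158.7]
br [264.5 158.8]
tl [310.9 161.5]
tr [253.2 161.7]
fl [309.4 243.6]
fr [255.3 243.8]
rb [282.6 174.1]
rt [282.4 178.1]
rft [282.6 242.2]
rfb [282.8 232.5]
rs1 [293.8 210.9]
rs2 [271.2 211. ]
f0 [286.1 231.6]
```

step_arm(
  steps=[
    [[0,0.001,-0.034],[0,0,0],100],
    [[0,0.001,-0.034],[0,0,0],100],
    [[0,0,-0.034],[0,0,0],100],
    [[0,0,-0.03],[0,0,0],100],
    [[0,0,-0.013],[0,0,0],100],
  ],
)

```text
time: 24.45
ee_pos: [515.3, 303.0, 48.5]
tool_rot: [0.99, 0.142, 0.002, 0.001]
contact_force: [-0.2, 0.4, 0.9]
width: 93.6
grip_force: 0.0
```

step_arm(
  steps=[
    [[0,0,0],[0,0,0],60],
    [[0,0,0],[0,0,0],40],
    [[0,0,0],[0,0,0],20],
    [[0,0,0],[0,0,0],0],
    [[0,0,0],[0,0,0],0],
  ],
)

```text
time: 25.08
ee_pos: [517.4, 303.7, 51.9]
tool_rot: [0.99, 0.142, 0.004, -0.0]
contact_force: [0.4, -0.5, 0.3]
width: 47.3
grip_force: 0.0
```

step_arm(
  steps=[
    [[0,0,0],[0,0,0],0],
    [[0,0,0],[0,0,0],0],
    [[0,0,0],[0,0,0],0],
    [[0,0,0],[0,0,0],0],
    [[0,0,0],[0,0,0],0],
  ],
)

```text
time: 25.7
ee_pos: [516.9, 303.4, 51.1]
tool_rot: [0.99, 0.142, 0.004, 0.0]
contact_force: [-0.2, 0.2, -1.0]
width: 21.9
grip_force: 30.0
```

step_arm(
  steps=[
    [[0,0,0.02],[0,0,0],0],
    [[0,0,0.04],[0,0,0],0],
    [[0,0,0.05],[0,0,0],0],
    [[0,0,0.055],[0,0,0],0],
    [[0,0,0.03],[0,0,0],0],
  ],
)

```text
time: 26.32
ee_pos: [518.1, 303.7, 249.5]
tool_rot: [0.99, 0.142, 0.006, -0.0]
contact_force: [-0.3, 0.3, -2.3]
width: 21.8
grip_force: 30.0
```

```bash
python3 -c "
from bed import *
tobed(50,-74,151)"
```

```text
d [ -91.9 -426.1  -72. ] rot [  5.94 -28.74  -9.36] |d| 442.0 F [-0.3  0.3 -2.3] t 26.325
```

step_arm(
  steps=[
    [[-0.009,-0.0425,0],[0.6,-2.9,-0.9],0],
    [[-0.009,-0.0425,0],[0.6,-2.9,-0.9],0],
    [[-0.009,-0.0425,0],[0.6,-2.9,-0.9],0],
    [[-0.009,-0.0425,0],[0.6,-2.9,-0.9],0],
    [[-0.009,-0.0425,0],[0.6,-2.9,-0.9],0],
  ],
)

```text
time: 26.95
ee_pos: [471.0, 89.7, 246.0]
tool_rot: [0.986, 0.102, 0.133, -0.007]
contact_force: [0.5, -0.4, -2.0]
width: 21.8
grip_force: 30.0
```

step_arm(
  steps=[
    [[-0.009,-0.0425,0],[0.6,-2.9,-0.9],0],
    [[-0.009,-0.0425,0],[0.6,-2.9,-0.9],0],
    [[-0.009,-0.0425,0],[0.6,-2.9,-0.9],0],
    [[-0.009,-0.0425,0],[0.6,-2.9,-0.9],0],
    [[-0.009,-0.0425,0],[0.6,-2.9,-0.9],0],
  ],
)

```text
time: 27.58
ee_pos: [425.8, -122.2, 246.1]
tool_rot: [0.964, 0.06, 0.259, -0.015]
contact_force: [0.2, 0.2, -2.3]
width: 21.8
grip_force: 30.0
```

step_arm(
  steps=[
    [[0,0,-0.022],[0,0,0],0],
    [[0,0,-0.022],[0,0,0],0],
    [[0,0,-0.022],[0,0,0],0],
    [[0,0,0],[0,0,0],0],
    [[0,0,0],[0,0,0],0],
  ],
)

```text
time: 28.2
ee_pos: [427.4, -121.7, 181.1]
tool_rot: [0.964, 0.06, 0.259, -0.015]
contact_force: [0.0, -0.6, -1.8]
width: 21.9
grip_force: 30.0
```

```bash
python3 -c "
from bed import *
here();tobed(50,-74,105);print(robot.get_obs()['joints'].round(2))"
```

```text
bed pos [ 53.  -73.5 153.4] F bed [-0.9 -0.6 -1.6]
d [ 21.6   2.1 -43.4] rot [ 0.13  0.08 -0.36] |d| 49.0 F [ 0.  -0.6 -1.8] t 28.2
[-0.81 -0.13  2.17  0.56  0.86  0.32]
```

step_arm(
  steps=[
    [[0.006,0.0005,-0.011],[0,0,-0.1],0],
    [[0.006,0.0005,-0.011],[0,0,-0.1],0],
    [[0.005,0.0005,-0.011],[0,0,-0.1],0],
    [[0.0045,0.0005,-0.0105],[0,0,0],0],
    [[0,0,0],[0,0,0],0],
  ],
)

```text
time: 28.82
ee_pos: [448.8, -119.2, 136.7]
tool_rot: [0.964, 0.058, 0.259, -0.015]
contact_force: [0.3, -1.3, -2.2]
width: 22.1
grip_force: 30.0
```

```bash
python3 -c "
from bed import *
here();tobed(50,-74,80)"
```

```text
bed pos [ 49.4 -73.5 104.3] F bed [-1.  -1.3 -2. ]
d [ 12.6   1.  -20.7] rot [ 0.06  0.02 -0.09] |d| 24.0 F [ 0.3 -1.3 -2.2] t 28.825
```

step_arm(
  steps=[
    [[0.003,0.0003,-0.0053],[0,0,0],0],
    [[0.003,0.0003,-0.0053],[0,0,0],0],
    [[0.003,0.0003,-0.0053],[0,0,0],0],
    [[0.003,0.0003,-0.0053],[0,0,0],0],
    [[0,0,0],[0,0,0],0],
  ],
)

```text
time: 29.45
ee_pos: [460.6, -118.0, 115.1]
tool_rot: [0.964, 0.058, 0.258, -0.015]
contact_force: [1.2, -0.4, -1.6]
width: 21.5
grip_force: 30.0
```

```bash
python3 -c "
from bed import *
here()"
```

```text
bed pos [ 48.9 -73.7  79.7] F bed [ 0.2 -0.5 -2. ]
```

step_arm(
  steps=[
    [[0.002,0.0002,-0.0035],[0,0,0],0],
    [[0.002,0.0002,-0.0035],[0,0,0],0],
    [[0.002,0.0002,-0.0035],[0,0,0],0],
    [[0.002,0.0002,-0.0035],[0,0,0],0],
    [[0,0,0],[0,0,0],0],
  ],
)

```text
time: 30.08
ee_pos: [468.6, -117.3, 101.4]
tool_rot: [0.964, 0.058, 0.258, -0.015]
contact_force: [0.1, -0.2, -1.6]
width: 21.7
grip_force: 30.0
```

```bash
python3 -c "
from bed import *
here()"
```

```text
bed pos [ 49.  -74.   63.7] F bed [-0.7 -0.2 -1.5]
```

step_arm(
  steps=[
    [[0.0015,0.0002,-0.0026],[0,0,0],0],
    [[0.0015,0.0002,-0.0026],[0,0,0],0],
    [[0.001,0.0001,-0.0018],[0,0,0],0],
    [[0,0,0],[0,0,0],0],
    [[0,0,0],[0,0,0],0],
  ],
)

```text
time: 30.7
ee_pos: [472.7, -117.0, 94.8]
tool_rot: [0.964, 0.058, 0.259, -0.015]
contact_force: [0.1, -0.1, -2.7]
width: 22.1
grip_force: 30.0
```

```bash
python3 -c "
from bed import *
here()"
```

```text
bed pos [ 49.2 -74.1  55.9] F bed [-1.2 -0.1 -2.4]
```

step_arm(
  steps=[
    [[0.001,0.0001,-0.0018],[0,0,0],0],
    [[0.0005,0.0001,-0.0009],[0,0,0],0],
    [[0.0005,0,-0.0009],[0,0,0],0],
    [[0,0,0],[0,0,0],0],
    [[0,0,0],[0,0,0],0],
  ],
)

```text
time: 31.32
ee_pos: [474.1, -116.5, 91.8]
tool_rot: [0.964, 0.058, 0.259, -0.014]
contact_force: [-12.5, -0.1, 11.9]
width: 21.6
grip_force: 30.0
```

```bash
python3 -c "
from bed import *
here()"
```

```text
bed pos [ 49.  -73.9  52.7] F bed [-4.8  1.4 16.5]
```

step_arm(
  steps=[
    [[0,0,0],[0,0,0],30],
    [[0,0,0],[0,0,0],45],
    [[0,0,0],[0,0,0],45],
    [[-0.002,0,0.0035],[0,0,0],45],
    [[-0.005,-0.0005,0.009],[0,0,0],45],
  ],
)

```text
time: 31.95
ee_pos: [467.3, -117.0, 103.6]
tool_rot: [0.964, 0.058, 0.258, -0.015]
contact_force: [0.0, 0.1, 0.0]
width: 42.2
grip_force: 0.0
```

step_arm(
  steps=[
    [[-0.01,-0.001,0.0175],[0,0,0],45],
    [[-0.015,-0.002,0.025],[0,0,0],45],
    [[-0.02,-0.002,0.035],[0,0,0],45],
    [[-0.02,-0.002,0.035],[0,0,0],45],
    [[0,0,0],[0,0,0],45],
  ],
)

```text
time: 32.58
ee_pos: [402.8, -126.0, 219.2]
tool_rot: [0.964, 0.057, 0.261, -0.011]
contact_force: [0.3, -0.5, 0.2]
width: 41.8
grip_force: 0.0
```

```bash
python3 -c "
from bed import *
here()
snap('wrist','w8')
im=cv2.imread('pics/w8.png')
for x,z in((75,48),(80,40),(80,46),(20,46),(50,79)):
  ys=np.arange(100,-121,-4) if x==75 else np.arange(-20,-121,-3);p=proj('w8',[Bo+B@[x,y,z] for y in ys])
  print(x,z,[(int(y),''.join('%x'%(v//16) for v in im[int(b),int(a)])) for y,(a,b) in zip(ys,p) if 0<=a<560 and 0<=b<420])
xs=np.arange(-10,116,4);p=proj('w8',[Bo+B@[x,-90,46] for x in xs]);print([(int(x),''.join('%x'%(v//16) for v in im[int(b),int(a)])) for x,(a,b) in zip(xs,p) if 0<=a<560 and 0<=b<420])
K,M=load('w8');print(B.T@(-M[:3,:3].T@M[:3,3]-Bo))"
```

```text
bed pos [ 50.5 -74.9 198.9] F bed [ 0.3 -0.5  0.1]
75 48 [(100, '7cf'), (96, 'dff'), (92, 'fff'), (88, 'fff'), (84, 'fff'), (80, 'fff'), (76, 'fff'), (72, 'fff'), (68, 'fff'), (64, 'fff'), (60, 'eff'), (56, 'cee'), (52, 'abb'), (48, 'bdd'), (44, 'fff'), (40, 'fff'), (36, 'fff'), (32, 'fff'), (28, 'fff'), (24, 'fff'), (20, 'fff'), (16, 'fff'), (12, 'eff'), (8, 'dee'), (4, 'acc'), (0, 'bdd'), (-4, 'fff'), (-8, 'fff'), (-12, 'fff'), (-16, 'fff'), (-20, 'fff'), (-24, 'fff'), (-28, 'fff'), (-32, 'fff'), (-36, 'fff'), (-40, 'dee'), (-44, '69c'), (-48, '48e'), (-52, '5af'), (-56, '49e'), (-60, '49e'), (-64, '47c'), (-68, '5af'), (-72, '5af'), (-76, '5af'), (-80, '5af'), (-84, '47c'), (-88, '59e'), (-92, '59e'), (-96, '5ae'), (-100, '5ae'), (-104, '48b'), (-108, '9ef'), (-112, '8ef'), (-116, '246'), (-120, '116')]
80 40 [(-20, 'fff'), (-23, 'fff'), (-26, 'fff'), (-29, 'fff'), (-32, 'fff'), (-35, 'fff'), (-38, 'eff'), (-41, 'cee'), (-44, '48d'), (-47, '59e'), (-50, '5af'), (-53, '5af'), (-56, '59e'), (-59, '49e'), (-62, '59e'), (-65, '49e'), (-68, '37c'), (-71, '37b'), (-74, '36b'), (-77, '36
[... 1438 characters left out ...]
 '5af'), (-74, '5af'), (-77, '5ae'), (-80, '59e'), (-83, '47c'), (-86, '36a'), (-89, '59e'), (-92, '59e'), (-95, '5ae'), (-98, '59e'), (-101, '48c'), (-104, '8df'), (-107, '8df'), (-110, '7cf'), (-113, '015'), (-116, '127'), (-119, '127')]
[(-10, '126'), (-6, '126'), (-2, '124'), (2, '59c'), (6, '37c'), (10, '37b'), (14, '37c'), (18, '47c'), (22, '48d'), (26, '48e'), (30, '59e'), (34, '49e'), (38, '49e'), (42, '59e'), (46, '49e'), (50, '48d'), (54, '48d'), (58, '48d'), (62, '59e'), (66, '59e'), (70, '59e'), (74, '59e'), (78, '59e'), (82, '59e'), (86, '59e'), (90, '59e'), (94, '37b'), (98, '7cf'), (102, '8ef'), (106, '9ef'), (110, '8ef'), (114, '8ef')]
[118.21373457 -72.88668728 378.53912603]
```

```bash
python3 -c "
from bed import *
snap('wrist','w9');im=cv2.imread('pics/w9.png')
xs=np.arange(84,150,3)
for y,z in((80,39),(30,39),(-20,39)):
  p=proj('w9',[Bo+B@[x,y,z] for x in xs]);print(y,[(int(x),''.join('%x'%(v//16) for v in im[int(b),int(a)])) for x,(a,b) in zip(xs,p) if 0<=a<560 and 0<=b<420])
xs=np.arange(-12,40,3)
for y in(80,30,-20):
  p=proj('w9',[Bo+B@[x,y,50] for x in xs]);print(y,[(int(x),''.join('%x'%(v//16) for v in im[int(b),int(a)])) for x,(a,b) in zip(xs,p) if 0<=a<560 and 0<=b<420])
"
```

```text
80 [(84, 'fff'), (87, 'fff'), (90, 'fff'), (93, 'fff'), (96, 'fff'), (99, 'fff'), (102, 'fff'), (105, '222'), (108, '222'), (111, '222'), (114, '222'), (117, '222'), (120, '222'), (123, '222'), (126, '222'), (129, '222'), (132, '224'), (135, '226'), (138, '125'), (141, '236'), (144, '126'), (147, '126')]
30 [(84, 'fff'), (87, 'fff'), (90, 'fff'), (93, 'fff'), (96, 'fff'), (99, 'fff'), (102, 'fff'), (105, '222'), (108, '222'), (111, '222'), (114, '222'), (117, '222'), (120, '222'), (123, '323'), (126, '222'), (129, '333'), (132, '124'), (135, '015'), (138, '126'), (141, '126'), (144, '126'), (147, '226')]
-20 [(84, 'fff'), (87, 'fff'), (90, 'fff'), (93, 'fff'), (96, 'fff'), (99, 'fff'), (102, 'fff'), (105, 'bba'), (108, '111'), (111, '222'), (114, '222'), (117, '222'), (120, '222'), (123, '222'), (126, '222'), (129, '222'), (132, '223'), (135, '016'), (138, '015'), (141, '125'), (144, '015'), (147, '126')]
80 [(-12, '126'), (-9, '126'), (-6, '245'), (-3, '245'), (0, '234'), (3, 'fff'), (6, 'fff'), (9, 'fff'), (12, 'fff'), (15, 'fff'), (18, 'def'), (21, '8ce'), (24, '8ce'), (27, '8ce'), (30, '8ce'), (33, '8ce'), (36, '8ce'), (39, '8ce')]
30 [(-12, '016'), (-9, '026'), (-6, '125'), (-3, '014'), (0, '123'), (3, 'fff'), (6, 'fff'), (9, 'fff'), (12, 'fff'), (15, 'fff'), (18, 'cef'), (21, '8cf'), (24, '8cf'), (27, '8cf'), (30, '8cf'), (33, '8cf'), (36, '8cf'), (39, '8cf')]
-20 [(-12, 'bbb'), (-9, 'bbc'), (-6, 'bbb'), (-3, 'bbc'), (0, 'bbc'), (3, 'bbc'), (6, 'ddd'), (9, 'fff'), (12, 'fff'), (15, 'fff'), (18, 'fff'), (21, '8cf'), (24, '8cf'), (27, '8cf'), (30, '8df'), (33, '9df'), (36, '8cf'), (39, '8cf')]
```

All three bottles line up with their feet at the lip, the row is closed, and the chock is seated. I'm handing in.

```bash
python3 -c "
from rig import robot
print(robot.close_job())"
```

```text
the job is handed in; nothing more can be done
None
```

The job is handed in, with no verdict shown: by my last measurements the three bottles lie touching against the left cheek, caps uphill and feet at the lip, and the chock is seated against the right cheek; one early push hit bottle_b at about 105 N on the wrist (limit 120 N), and I did not re-check the standing bottles or bowl.

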